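Put a tipped detergent lane back in order

TASK

A bump has tipped the bottles out of the detergent lane on the laundry counter: stand every tipped white bottle upright, cap up, on the floor of the lane, in the free spaces between and beside the carton and the canister, which must stay standing in the lane. Only when all the bottles stand, slide the two flat drip plates, bare end first, into the two slots under the lane's front, one in each, until they are fully home, and let go. Do not knock over the jar or the cup beside the lane.

Things in the scene. Friction and masses are not known exactly. Their poses are not given: they have to be found in the camera images.
- bottle_a: white square bottle, grey round cap; one of up to three alike (may be absent), tipped over on the counter. Body 46 x 46 x 108 mm, cap 29 mm in diameter, 22 mm long, 145 mm in all; 0.26 kg, balances about 16 mm from the origin towards the base. Origin: on the long axis, 72.5 mm from the base; x points from base to cap, y and z square to the side faces. Lying, its axis is 23 mm above the counter
- bottle_b: white square bottle, grey round cap; one of up to three alike (may be absent), tipped over on the counter. Body 46 x 46 x 108 mm, cap 29 mm in diameter, 22 mm long, 145 mm in all; 0.26 kg, balances about 16 mm from the origin towards the base. Origin: on the long axis, 72.5 mm from the base; x points from base to cap, y and z square to the side faces. Lying, its axis is 23 mm above the counter
- bottle_c: white square bottle, grey round cap; one of up to three alike (may be absent), tipped over on the counter. Body 46 x 46 x 108 mm, cap 29 mm in diameter, 22 mm long, 145 mm in all; 0.26 kg, balances about 16 mm from the origin towards the base. Origin: on the long axis, 72.5 mm from the base; x points from base to cap, y and z square to the side faces. Lying, its axis is 23 mm above the counter
- plate_a: steel drip plate, one of two alike, flat on the counter: 160 mm long (x), 88 wide (y), 5 thick, 0.2 kg. Black upright grip rib with its middle at x = -55 mm: 36 mm long along x, 14 thick in y, top 50 mm above the underside. Origin: centre of the underside; +x points to the bare end, which enters a slot. Fully home: origin 6 mm past the mouth point along the slot, rib outside
- plate_b: steel drip plate, one of two alike, flat on the counter: 160 mm long (x), 88 wide (y), 5 thick, 0.2 kg. Black upright grip rib with its middle at x = -55 mm: 36 mm long along x, 14 thick in y, top 50 mm above the underside. Origin: centre of the underside; +x points to the bare end, which enters a slot. Fully home: origin 6 mm past the mouth point along the slot, rib outside
- lane: fixed low aluminium tray with grey floor, 92 mm deep (x), 490 mm long (y), turned a little. Origin: centre of its underside on the counter; x points to its back, away from the robot, z up. Floor 20 mm above the counter, free from x = -38 to 38 and y = -237 to 237 mm. Edges above the floor: front lip 6, ends 10, back 30 mm
- lane_floor (a point): point on the lane's floor in the middle of the lane, 20 mm above the counter; axes as the lane's
- slot_left (a point): middle of the mouth of the left drip plate slot, on the counter at the lane's front face (x = -46, y = 120 mm in the lane's frame), axes as the lane's. The slot runs level under the lane floor along +x: 96 mm wide, 12 mm high from the counter up, 86 mm deep to its stop; its floor is the counter
- slot_right (a point): middle of the mouth of the right drip plate slot, on the counter at the lane's front face (x = -46, y = -120 mm in the lane's frame), axes as the lane's. The slot runs level under the lane floor along +x: 96 mm wide, 12 mm high from the counter up, 86 mm deep to its stop; its floor is the counter
- carton: upright cardboard carton 48 x 48 mm, 115 mm tall, standing in the lane; origin at the centre of its underside, z up. To be left standing in the lane
- canister: upright round can 48 mm in diameter, 120 mm tall, standing in the lane; origin at the centre of its underside, z up. To be left standing in the lane
- jar: bystander: round jar 72 mm in diameter, 100 mm tall, on the counter beside the lane's left (+y) end; origin at the centre of its underside, z up. Leave standing
- scoop_cup: bystander: clear cup 64 mm in diameter, 70 mm tall, on the counter beside the lane's right (-y) end; origin at the centre of its underside, z up. Leave standing
Mind the look-alikes: they are no part of the job. Leave any turquoise look-alike of the plate_b alone. What is shaped like the plate_a but purple is not meant.

How it is judged:
By the outcome, as a careful person would: the job done as asked, in the order asked, and still so for the second after the job is handed in, with the robot touching nothing.
Of bottle_a, bottle_b, bottle_c only 2 to 3 are there at a start; the rules pass over those that are not, and their reading is None.
At some moment in a run one of plate_a, plate_b may be knocked a few centimetres aside while the robot is not near it.
It also fails if it takes over 210 s, if anything falls off the work surface, if the arm or the gripper's body presses on something with over 40 N, if the wrist force passes 120 N, or if a joint passes its speed limit or range.

ROBOT

A 6-joint arm with a two-finger parallel gripper is mounted at the origin on the work surface. World frame = base frame: x ahead of the robot, y to its left, z up, the work surface at z = 0. Lengths are in mm, angles in rad, forces in N, time in s.
With the tool pointing down it reaches from about 275 to 825 mm from the base axis. Payload 5.2 kg.
Tool frame: the origin (TCP) lies at the very end of the fingers, on their centre line; the grasp point (between the pads) lies 19 mm behind it; z points along the fingers, y is the line along which they close (so a half turn about z gives the same grasp; the last joint's range is limited). The gripper opens to 93 mm and grips with 3 to 60 N. Pads are 15 mm wide; open, the fingers measure 128 mm over their backs; the gripper's body (75 mm by 188 mm) begins 65 mm behind the grasp point.
Start: joints at [-1.539, 0.259, 1.535, -0, 1.348, -0.203], TCP at [127.978, -534.908, 218.653] pointing down, gripper open.
Joint ranges: [-3.14, 3.14], [-0.91, 2.08], [0.19, 2.58], [-1.22, 4.36], [0.22, 2.71], [-3.12, 3.12]. Speed limits (rad/s): [2.57, 2.57, 3.14, 3.14, 3.14, 3.14].

INTERFACE

Orientations are given as [roll, pitch, yaw] about the fixed x, y, z axes, in that order (R = Rz(yaw) Ry(pitch) Rx(roll)).
In Python, from bench import robot gives the robot as it stands. The module is installed in compiled form; this text tells all that it offers. Calls block until the motion is done:
- robot.move_ptp(position, orientation): joint-space move of the TCP to a pose.
- robot.move_linear(position, ori=None, speed=150, f_stop=None): straight line of the TCP; ori=None keeps the orientation; speed is the mean speed in mm/s. With f_stop (N) it stops when the force on the tool has changed by that much, and returns True; else False.
- robot.move_j(angles): joint-space move.
- robot.move_gripper(opening): opening from 0.0 (shut) to 1.0 (fully open); the grip force is fixed at half the most; returns when the fingers have stopped.
- robot.sleep(seconds).
- robot.inverse_kinematics(position, orientation): joint angles nearest the present ones, or None.
- robot.get_image(name): name is "scene" or "top"; returns a dict with "img" (480x640x3 uint8, blue, green, red), "fovy" (degrees; the focal length in pixels is half the picture's height over the tangent of half this angle, whatever the lens; pixels are square), "cx", "cy" (the principal point, pixels), "eye" and "orientation" of the camera in the world. Camera axes: x right, y down, z forward; pixel columns grow to the right and rows downward; lengths in mm; the calibration is good to about 2 mm. A picture is of the moment at which its call begins. There is no depth.
A pose or a line that the arm cannot do raises robot.MotionError and nothing moves.
- robot.hand_in(): hands the job in; it is judged then, once.
Readings, each from a call of its own:
- robot.current_t(): time.
- robot.current_qpos(): joint angles.
- robot.current_joint_vel(): joint speeds.
- robot.current_joint_efforts(): joint torques, N m.
- robot.current_tcp_pos(): TCP position.
- robot.current_eef_rot(): TCP orientation.
- robot.current_contact_force(): force on the tool from outside, world axes, zero at the start.
- robot.current_ft_torque(): the same for the moment, N m.
- robot.current_gripper_width(): opening from 0.0 (shut) to 1.0 (fully open).
- robot.current_finger_force(): force on a finger pad.
Only numpy, scipy, OpenCV 4.12 (cv2) and the standard library are available. Lean on these libraries where they do the work, as an engineer would, in place of code of your own. Each camera call takes 0.05 s, during which the arm holds its last target. There are 200 camera calls.

## Working session

There is one attempt and no reset: what is moved stays moved. The work goes in short steps, each a Python script; the robot and the scene stay as the last script left them, time stands still between calls to the robot, and variables do not carry over. Pictures are saved under pics/ and viewed, at most 17 in all, crops included, and the job is handed in when it is done.

```bash
mkdir -p pics
python3 - <<'E'
from bench import robot
import cv2,pickle
d={}
for n in("scene","top"):
    r=robot.get_image(n); d[n]=r
    cv2.imwrite(f"pics/{n}0.png",r["img"])
    print(n,r["fovy"],r["cx"],r["cy"],r["eye"],r["orientation"])
pickle.dump(d,open("im0.pkl","wb"))
print(robot.current_t())
E
```

```text
scene 47.13201197987221 320.91060876883773 245.43619457500668 [1605.43732626  551.41663911 1211.18527405] [-2.29245782  0.0066808   2.03579217]
top 44.43141790075237 315.0484722626723 238.41115468297593 [ 177.12858803  -46.47937308 1802.0062801 ] [-2.98028472e+00  2.65074292e-03 -1.59845129e+00]
0.1
```

View pics/scene0.png

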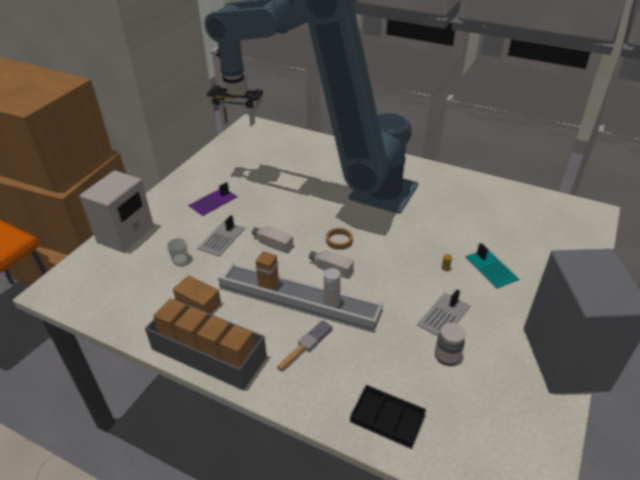

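View pics/top0.png

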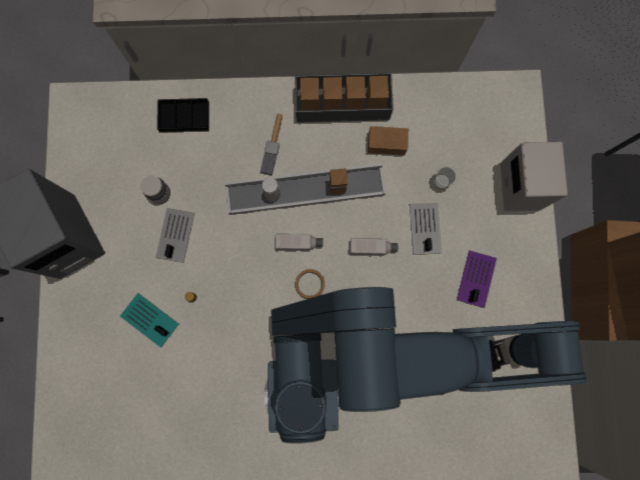

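Scene: two white bottles lie at scene (273,236) and (331,262), which is top (298,242) and (372,246), with caps to the right (−y). Steel plates are at top (175,236) and (425,229), both with the rib on the robot side. Look-alikes: turquoise plate at (150,320), purple plate at (477,279). Lane runs from (228,200) to (383,180), with the canister at (270,188), carton at (338,180), jar at (153,187) and cup at (443,180). A third bottle could still be hidden under the arm.

```bash
cat > h.py <<'E'
import numpy as np,cv2,pickle
from scipy.spatial.transform import Rotation as R
def cam(r):
    f=240/np.tan(np.radians(r["fovy"])/2)
    return f,R.from_euler("xyz",r["orientation"]).as_matrix(),np.array(r["eye"])
def ray(r,p):
    f,M,e=cam(r); d=M@np.array([(p[0]-r["cx"])/f,(p[1]-r["cy"])/f,1.]); return e,d/np.linalg.norm(d)
def onz(r,p,z):
    e,d=ray(r,p); return e+d*(z-e[2])/d[2]
def proj(r,P):
    f,M,e=cam(r); c=M.T@(np.asarray(P,float)-e); return np.array([r["cx"]+f*c[0]/c[2],r["cy"]+f*c[1]/c[2]])
def tri(r1,p1,r2,p2):
    e1,d1=ray(r1,p1);e2,d2=ray(r2,p2)
    s=np.linalg.lstsq(np.c_[d1,-d2],e2-e1,rcond=None)[0]
    a,b=e1+s[0]*d1,e2+s[1]*d2; return (a+b)/2,np.linalg.norm(a-b)
E
python3 - <<'E'
from h import *
d=pickle.load(open("im0.pkl","rb"))
t=d["top"]["img"];s=d["scene"]["img"]
a=cv2.resize(t[155:275,220:420],None,fx=4,fy=4,interpolation=cv2.INTER_CUBIC)
cv2.imwrite("pics/c1.png",a)
b=cv2.resize(s[210:330,200:400],None,fx=4,fy=4,interpolation=cv2.INTER_CUBIC)
cv2.imwrite("pics/c2.png",b)
for p in [(290,242),(315,243),(372,246),(330,225),(240,195),(300,187),(320,242),(425,245),(425,220)]: print(p,t[p[1],p[0]],cv2.cvtColor(t[p[1]:p[1]+1,p[0]:p[0]+1],cv2.COLOR_BGR2HSV)[0,0])
for p in [(172,236),(425,229),(298,242),(372,246)]: print(onz(d["top"],p,0))
E
```

```text
(290, 242) [120 126 136] [ 11  30 136]
(315, 243) [89 94 99] [15 26 99]
(372, 246) [119 125 134] [ 12  29 134]
(330, 225) [126 136 142] [ 19  29 142]
(240, 195) [84 83 83] [120   3  84]
(300, 187) [85 85 85] [ 0  0 85]
(320, 242) [69 70 71] [15  7 71]
(425, 245) [15 15 17] [ 0 30 17]
(425, 220) [82 84 85] [20  9 85]
[490.46924936 394.82150279   0.        ]
[ 490.4365298  -392.82276011    0.        ]
[460.57926484   3.39731455   0.        ]
[ 441.59581265 -225.60769264    0.        ]
```

View pics/c1.png

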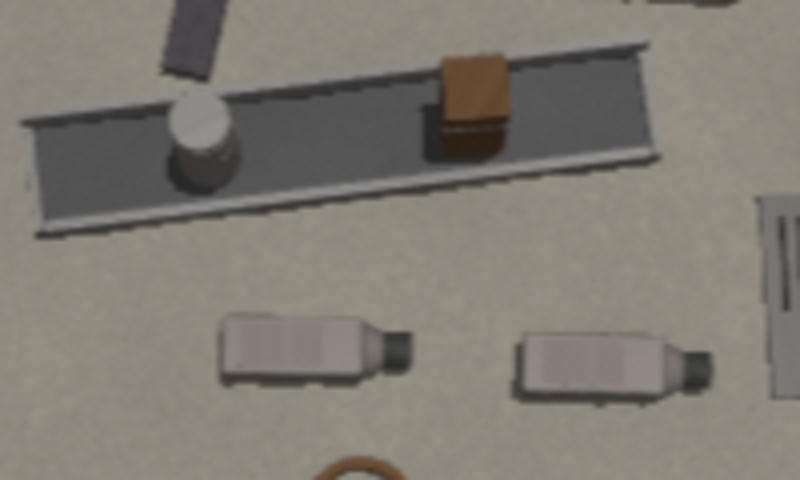

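View pics/c2.png

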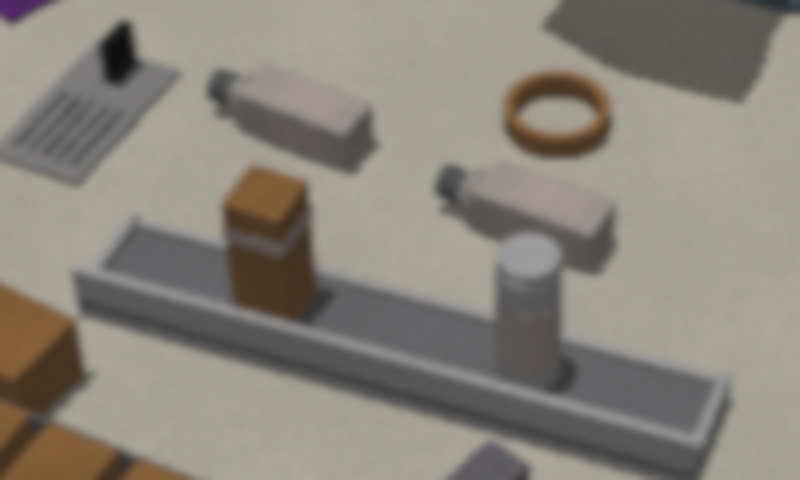

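The crops confirm the two white bottles with grey caps at −y. In c1 the left body spans (222,314)–(362,376) and the right (524,333)–(662,394). The lane corners in c1 are (22,121), (648,44), (658,154) and (39,234). Next I'll triangulate these against c2.

Run:
```python
from h import *
d=pickle.load(open("im0.pkl","rb"));T,S=d["top"],d["scene"]
u1=lambda p:((p[0]+.5)/4-.5+220,(p[1]+.5)/4-.5+155)
u2=lambda p:((p[0]+.5)/4-.5+200,(p[1]+.5)/4-.5+210)
np.set_printoptions(precision=1,suppress=True)
C={"A_base_front":((222,375),(615,206)),"A_base_back":((222,314),(586,236)),"A_cap_front":((364,378),(500,163)),"A_cap_back":((362,318),(470,190)),
"B_base_front":((524,392),(371,106)),"B_base_back":((524,333),(345,135)),"B_cap_front":((664,394),(262,66)),"B_cap_back":((662,337),(232,93)),
"L_bl":((22,121),(700,441)),"L_br":((648,44),(77,272)),"L_fl":((39,233),(731,379)),"L_fr":((658,154),(134,220)),
"carton_c":((474,88),(266,195)),"can_c":((200,119),(529,255))}
for k,(a,b) in C.items():
    P,g=tri(T,u1(a),S,u2(b)); print(k,P,"gap %.1f"%g)
print("lane ground front",onz(T,u1((39,237)),0),onz(T,u1((660,158)),0))
print("A top46",[onz(T,u1(C[k][0]),46)[:2] for k in C if k[0]=="A"])
print("B top46",[onz(T,u1(C[k][0]),46)[:2] for k in C if k[0]=="B"])
# plates: gray mask
t=T["img"]
hsv=cv2.cvtColor(cv2.resize(t,None,fx=4,fy=4,interpolation=cv2.INTER_CUBIC),cv2.COLOR_BGR2HSV)
hsv=cv2.GaussianBlur(hsv,(5,5),0)
for n,(x0,y0,x1,y1) in {"left":(150,205,200,270),"right":(400,200,448,262),"lane":(222,160,392,218)}.items():
    sub=hsv[y0*4:y1*4,x0*4:x1*4]
    m=((sub[...,1]<19)|(sub[...,2]<70)).astype(np.uint8)*255
    m=cv2.morphologyEx(m,cv2.MORPH_CLOSE,np.ones((9,9)));m=cv2.morphologyEx(m,cv2.MORPH_OPEN,np.ones((9,9)))
    c=max(cv2.findContours(m,0,1)[0],key=cv2.contourArea)
    bx=cv2.boxPoints(cv2.minAreaRect(c))
    Q=np.array([onz(T,((q[0]+.5)/4-.5+x0,(q[1]+.5)/4-.5+y0),5)[:2] for q in bx])
    print(n,cv2.contourArea(c),Q.tolist(),np.linalg.norm(np.diff(Q,axis=0),axis=1),Q.mean(0))
v=cv2.resize(t[195:275,140:460],None,fx=2.5,fy=2.5) 
a=np.vstack([cv2.resize(t[y:y+70,x:x+70],None,fx=8,fy=8,interpolation=cv2.INTER_CUBIC)[:560] .copy() for x,y in[(145,200)]])
b=cv2.resize(t[195:265,392:462],None,fx=8,fy=8,interpolation=cv2.INTER_CUBIC)
cv2.imwrite("pics/c3.png",cv2.resize(np.hstack([a,b]),(800,400),interpolation=cv2.INTER_AREA))
```

```text
A_base_front [437.5  71.3  37. ] gap 1.9
A_base_back [483.9  69.   43.3] gap 4.5
A_cap_front [431.5 -34.3  35.7] gap 2.4
A_cap_back [477.2 -35.8  43.2] gap 1.4
B_base_front [ 417.9 -157.1   38.8] gap 1.9
B_base_back [ 462.2 -157.7   41.8] gap 0.1
B_cap_front [ 413.6 -263.3   39.6] gap 3.1
B_cap_back [ 457.3 -264.4   42.4] gap 5.1
L_bl [637.6 223.3  43.7] gap 1.9
L_br [ 687.  -263.    39.6] gap 1.3
L_fl [554.  214.1  21. ] gap 2.5
L_fr [ 603.9 -269.    20.8] gap 1.4
carton_c [ 631.1 -122.7  129.8] gap 0.9
can_c [610.9  78.5 138.3] gap 0.4
lane ground front [555.7 216.    0. ] [ 605.3 -272.4    0. ]
A top46 [array([435.8,  71.6]), array([482.5,  70.8]), array([430.5, -35.5]), array([476.5, -35.2])]
B top46 [array([ 416.5, -155.8]), array([ 461.5, -157.4]), array([ 412. , -261.1]), array([ 455.5, -261.7])]
left 21917.5 [[425.6430140031466, 444.2076662887933], [583.3107205434286, 411.6524457753136], [561.4987260276378, 326.3207959014113], [404.4149047873551, 359.9939126527402]] [161.   88.1 160.7] [493.7 385.5]
right 22127.0 [[571.2495906484365, -347.14975524229703], [575.1444919649041, -435.45986131914526], [414.0493378678829, -436.776373401229], [410.2772101277637, -349.7081743950385]] [ 88.4 161.1  87.1] [ 492.7 -392.3]
lane 78898.5 [[714.1712525447444, 238.09718755988138], [764.5409321103771, -263.3436366785545], [601.368053994633, -275.4596534626717], [552.4765067741548, 219.04423196545378]] [504.  163.6 496.9] [658.1 -20.4]
```

View pics/c3.png

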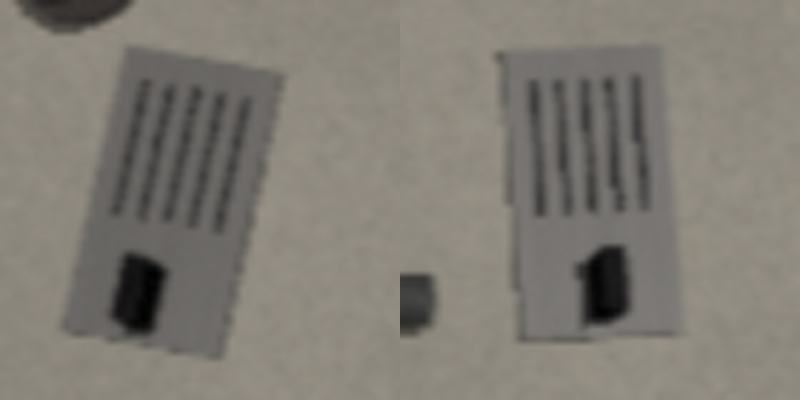

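Run:
```python
from h import *
d=pickle.load(open("im0.pkl","rb"));T,S=d["top"],d["scene"]
t=T["img"]
z=lambda im,x,y:cv2.resize(im[y:y+50,x:x+40],None,fx=10,fy=10,interpolation=cv2.INTER_NEAREST)
a=np.hstack([z(t,222,175),z(t,352,160)])
a=cv2.convertScaleAbs(a,alpha=1.6)
cv2.imwrite("pics/c4.png",a)
g=cv2.cvtColor(t,cv2.COLOR_BGR2GRAY)
for x in (245,300,320,365): print(x,g[160:216,x].tolist())
```

```text
245 [139, 140, 139, 140, 139, 136, 138, 137, 137, 135, 138, 138, 138, 139, 139, 138, 138, 137, 136, 137, 139, 133, 98, 62, 56, 67, 80, 82, 81, 81, 82, 82, 83, 83, 83, 84, 81, 83, 83, 83, 84, 84, 82, 83, 83, 83, 82, 88, 110, 136, 129, 78, 57, 87, 136, 140]
300 [140, 139, 138, 140, 137, 137, 140, 138, 138, 137, 138, 136, 135, 137, 133, 106, 63, 55, 55, 82, 84, 84, 84, 85, 84, 84, 85, 85, 85, 84, 86, 86, 87, 85, 86, 86, 86, 86, 88, 86, 89, 104, 136, 132, 87, 64, 104, 137, 138, 139, 140, 139, 139, 140, 139, 139]
320 [136, 136, 133, 135, 136, 135, 136, 138, 137, 137, 137, 136, 129, 80, 57, 59, 80, 82, 83, 83, 84, 84, 84, 85, 85, 84, 84, 84, 83, 84, 83, 85, 84, 83, 83, 84, 85, 85, 92, 120, 135, 120, 63, 79, 131, 137, 137, 138, 137, 137, 137, 136, 140, 143, 143, 140]
365 [137, 138, 138, 138, 140, 142, 137, 109, 64, 56, 58, 82, 85, 86, 85, 85, 85, 85, 84, 85, 86, 84, 86, 86, 85, 87, 86, 85, 86, 86, 86, 85, 91, 114, 141, 135, 87, 57, 87, 133, 139, 137, 139, 140, 139, 138, 140, 140, 140, 139, 139, 137, 136, 138, 140, 139]
```

View pics/c4.png

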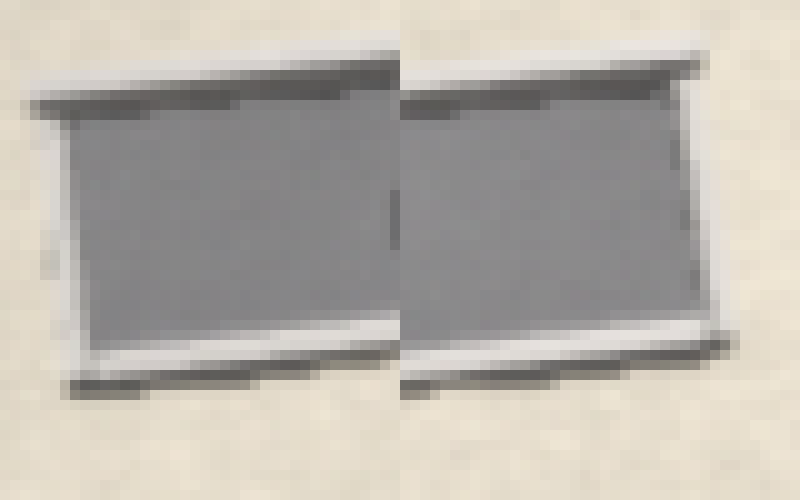

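Run:
```python
from h import *
d=pickle.load(open("im0.pkl","rb"));T,S=d["top"],d["scene"]
np.set_printoptions(precision=2,suppress=True)
xs=[245,300,320,365]
E={"front0":([213.2,205.85,203.35,198.2],0,-46),"lip26":([210.7,203.75,201.4,195.8],26,-46),"back50":([182,175.2,172.7,167.2],50,38)}
for k,(ys,z,lx) in E.items():
    P=np.array([onz(T,(x,y),z)[:2] for x,y in zip(xs,ys)])
    c=np.polyfit(P[:,1],P[:,0],1); a=np.arctan(-c[0])
    n=np.array([np.cos(a),np.sin(a)]); print(k,"yaw",a,"x0 offset",(P@n).mean()-lx)
a0,b0=onz(T,(228,213.3+1.8),0),onz(T,(384.5,195.3),0)
print(a0,b0,np.linalg.norm(a0-b0),(a0+b0)/2)
```

```text
front0 yaw 0.09923729528796335 x0 offset 616.9554412068521
lip26 yaw 0.09801094284030372 x0 offset 618.3205823283513
back50 yaw 0.09825362345347151 x0 offset 618.3115783420357
[551.88 220.35   0.  ] [ 601.49 -271.84    0.  ] 494.68084149767424 [576.68 -25.74   0.  ]
```

Measured: lane yaw 0.0985, origin about (623,−22), carton at lane y −101, canister at +101. Bottle A goes to the left space (+181) and bottle B to the middle (−25). I'll pick with the tool tilted 45°, so that standing the bottle up leaves it tilted 45° the other way. Checking IK first.

```bash
cat >> h.py <<'E'
YAW=.0985; LO=np.array([623.1,-21.9,0])
LX=np.array([np.cos(YAW),np.sin(YAW),0]);LY=np.array([-np.sin(YAW),np.cos(YAW),0]);Z=np.array([0,0,1.])
def lane(x,y,z): return LO+x*LX+y*LY+z*Z
def ori(t,c):
    return R.from_matrix(np.c_[np.cross(c,t),c,t]).as_euler("xyz")
Q=.70710678
def plan(base,b,tgt,sg,s=85,up=3):
    """base: axis point of base (z=23); b cap direction; tgt: lane floor point for base centre"""
    c=sg*np.cross(Z,b); t=-Q*b-Q*Z; g=base+s*b+up*Z; o1=ori(t,c)
    b2=-LY; c2=sg*np.cross(Z,b2); t2=-Q*Z+Q*b2; o2=ori(t2,c2)
    g2=tgt+s*Z-up*b2
    return dict(pre=(g+19*t-110*t,o1),pick=(g+19*t,o1),lift=(g+19*t+200*Z,o1),
      hi=(g2+19*t2+190*Z,o2),place=(g2+19*t2,o2),out=(g2+19*t2-120*t2,o2),outhi=(g2+19*t2-120*t2+120*Z,o2))
def unit(v): return v/np.linalg.norm(v)
BOT={"A":(np.array([459.2,71.2,23]),unit(np.array([-5.7,-106.5,0])),lane(0,181,20)),
     "B":(np.array([439,-156.6,23]),unit(np.array([-5.3,-104.8,0])),lane(0,-25,20))}
E
python3 - <<'E'
from h import *
from bench import robot
np.set_printoptions(precision=2,suppress=True)
for k,(a,b,t) in BOT.items():
  for sg in(1,-1):
    print(k,sg)
    for n,(p,o) in plan(a,b,t,sg).items():
        q=robot.inverse_kinematics(p,o); print("  ",n,p,None if q is None else np.array(q))
E
```

```text
A 1
   pre [451.22 -77.93  90.35] [-0.86  0.53  1.79  0.52  1.46 -1.03]
   pick [455.38  -0.26  12.56] [-0.75  0.62  1.92  0.61  1.24 -1.09]
   lift [455.38  -0.26 212.56] [-0.75  0.3   1.78  0.57  1.62 -0.84]
   hi [606.33 147.84 281.56] [ 0.45  0.57  1.16 -0.73  1.7   0.37]
   place [606.33 147.84  91.56] [ 0.45  0.74  1.35 -0.73  1.43  0.61]
   out [597.98 232.28 176.42] [ 0.56  0.73  1.14 -0.69  1.66  0.54]
   outhi [597.98 232.28 296.42] [ 0.56  0.65  0.99 -0.72  1.84  0.39]
A -1
   pre [451.22 -77.93  90.35] [-0.86  0.53  1.79  0.52  1.46  2.11]
   pick [455.38  -0.26  12.56] [-0.75  0.62  1.92  0.61  1.24  2.05]
   lift [455.38  -0.26 212.56] [-0.75  0.3   1.78  0.57  1.62  2.31]
   hi [606.33 147.84 281.56] [ 0.45  0.57  1.16 -0.73  1.7  -2.77]
   place [606.33 147.84  91.56] [ 0.45  0.74  1.35 -0.73  1.43 -2.53]
   out [597.98 232.28 176.42] [ 0.56  0.73  1.14 -0.69  1.66 -2.6 ]
   outhi [597.98 232.28 296.42] [ 0.56  0.65  0.99 -0.72  1.84 -2.75]
B 1
   pre [ 431.46 -305.76   90.35] [-1.09  0.73  1.37  0.37  1.74 -1.11]
   pick [ 435.39 -228.07   12.56] [-1.03  0.76  1.57  
[... 159 characters left out ...]
 place [626.58 -57.16  91.56] [ 0.15  0.63  1.57 -0.88  1.17  0.51]
   out [618.24  27.28 176.42] [ 0.28  0.57  1.44 -0.79  1.38  0.44]
   outhi [618.24  27.28 296.42] [ 0.28  0.47  1.3  -0.77  1.56  0.27]
B -1
   pre [ 431.46 -305.76   90.35] [-1.09  0.73  1.37  0.37  1.74  2.03]
   pick [ 435.39 -228.07   12.56] [-1.03  0.76  1.57  0.41  1.51  1.99]
   lift [ 435.39 -228.07  212.56] [-1.03  0.51  1.44  0.42  1.85  2.14]
   hi [626.58 -57.16 281.56] [ 0.15  0.44  1.39 -0.79  1.43 -2.93]
   place [626.58 -57.16  91.56] [ 0.15  0.63  1.57 -0.88  1.17 -2.63]
   out [618.24  27.28 176.42] [ 0.28  0.57  1.44 -0.79  1.38 -2.7 ]
   outhi [618.24  27.28 296.42] [ 0.28  0.47  1.3  -0.77  1.56 -2.88]
```

Run:
```python
from h import *
from bench import robot
P=plan(*BOT["A"],1)
robot.move_gripper(1.0)
p,o=P["pre"]; robot.move_ptp(p+120*Z,o); robot.move_linear(p,speed=200)
robot.move_linear(P["pick"][0],speed=100,f_stop=15) and print("contact")
d={n:robot.get_image(n) for n in("scene","top")}; pickle.dump(d,open("im1.pkl","wb"))
a=cv2.resize(d["top"]["img"],(533,400)); b=d["scene"]["img"][170:340,230:400]
cv2.imwrite("pics/p1.png",np.hstack([d["top"]["img"][:,200:560],cv2.resize(b,(440,480),interpolation=cv2.INTER_CUBIC)]))
print(robot.current_tcp_pos(),P["pick"][0],robot.current_t())
```

```text
[455.72775936  -0.85697895  12.7997115 ] [ 4.55375236e+02 -2.62691540e-01  1.25649712e+01] 4.3917
```

View pics/p1.png

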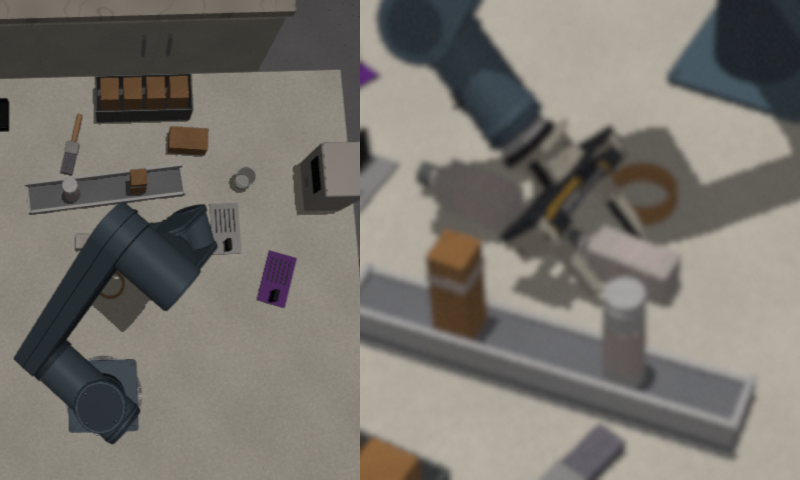

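The picture shows no third bottle, and the fingers straddle bottle A at inset (600,260). Gripping and placing.

```bash
cat >> h.py <<'E'
def grip_place(robot,P):
    robot.move_gripper(0.0); print("w",robot.current_gripper_width(),robot.current_finger_force())
    robot.move_linear(P["lift"][0],speed=150)
    robot.move_ptp(*P["hi"]); robot.sleep(.3)
    print("w",robot.current_gripper_width(),robot.current_finger_force(),robot.current_t())
def shot(robot,f,n="scene",x=200,y=130,w=200,h=150):
    r=robot.get_image(n); cv2.imwrite(f,cv2.resize(r["img"][y:y+h,x:x+w],(800,600),interpolation=cv2.INTER_CUBIC)); return r
E
python3 - <<'E'
from h import *
from bench import robot
P=plan(*BOT["A"],1)
grip_place(robot,P)
robot.move_linear(P["place"][0]+25*Z,speed=120)
shot(robot,"pics/p2.png",x=260,y=180)
E
```

```text
w 0.494130861362368 29.967445135116577
w 0.4939842928317411 29.962686896324158 8.2917
```

View pics/p2.png

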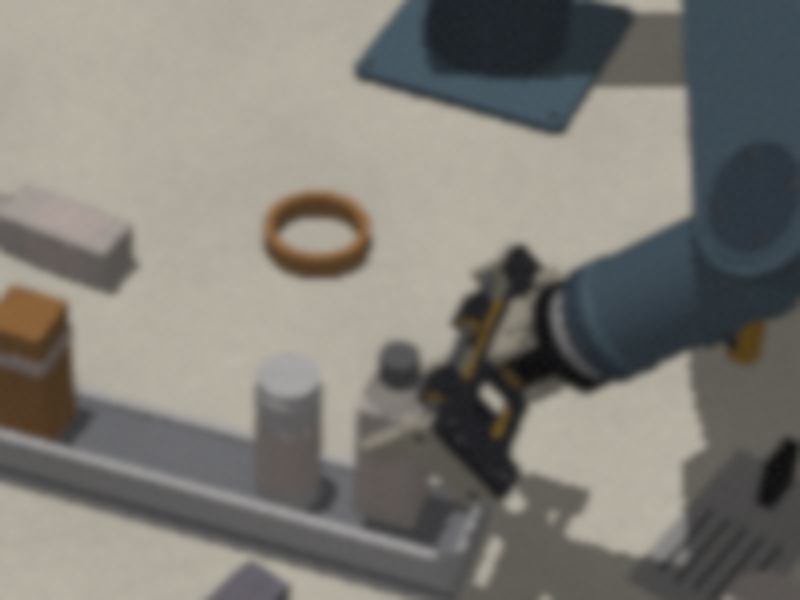

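Bottle A hangs upright beside the canister at crop (395,430), over the lane. Lowering it to contact, releasing, then picking B.

Run:
```python
from h import *
from bench import robot
P=plan(*BOT["A"],1)
print(robot.move_linear(P["place"][0]-8*Z,speed=30,f_stop=5),robot.current_tcp_pos()-P["place"][0])
robot.move_gripper(1.0); robot.move_linear(P["out"][0],speed=120); robot.move_linear(P["outhi"][0])
P=plan(*BOT["B"],1)
p,o=P["pre"]; robot.move_ptp(p+150*Z,o); 
shot(robot,"pics/p3.png",x=260,y=180)
robot.move_linear(p,speed=200)
print(robot.move_linear(P["pick"][0],speed=100,f_stop=15),robot.current_tcp_pos()-P["pick"][0])
grip_place(robot,P)
robot.move_linear(P["place"][0]+25*Z,speed=120)
shot(robot,"pics/p4.png",x=220,y=160)
```

```text
True [ 0.25805591 -0.08582283  1.4774624 ]
False [ 0.23980658 -0.73804231  0.29432454]
w 0.4964146560242538 29.946837723255157
w 0.4922426968380375 29.942543506622314 21.8333
```

View pics/p4.png

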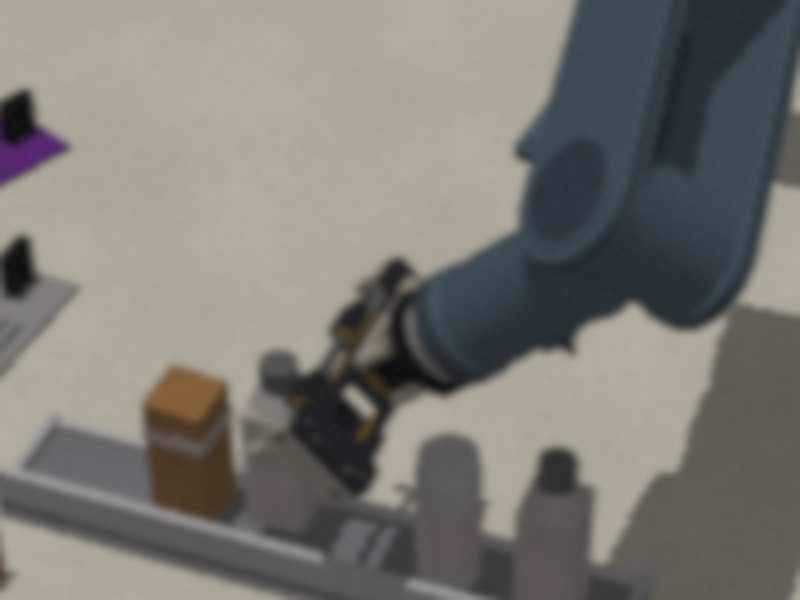

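Bottle A stands at crop (555,530). B hangs upright between the carton and canister at (275,450). Lowering, releasing, then re-measuring the plates.

```bash
cat >> h.py <<'E'
def plates(T,S):
    "black ribs near grey rectangles; returns pose of both plates"
    t=T["img"]; hs=cv2.GaussianBlur(cv2.cvtColor(cv2.resize(t,None,fx=4,fy=4,interpolation=cv2.INTER_CUBIC),cv2.COLOR_BGR2HSV),(5,5),0)
    out=[]
    m=((hs[...,1]<19)|(hs[...,2]<70)).astype(np.uint8)*255
    m=cv2.morphologyEx(m,cv2.MORPH_CLOSE,np.ones((9,9)));m=cv2.morphologyEx(m,cv2.MORPH_OPEN,np.ones((9,9)))
    for c in cv2.findContours(m,0,1)[0]:
        if not 19000<cv2.contourArea(c)<25000: continue
        bx=cv2.boxPoints(cv2.minAreaRect(c))
        P=np.array([onz(T,((q[0]+.5)/4-.5,(q[1]+.5)/4-.5),5)[:2] for q in bx])
        L=np.linalg.norm(P-np.roll(P,-1,0),axis=1)
        if not(75<min(L)<100 and 145<max(L)<178): continue
        i=np.argmax(L[:2]); ax=unit(P[(i+1)%4]-P[i]+P[(i+2)%4]-P[(i+3)%4]); cen=P.mean(0)
        mk=np.zeros(m.shape,np.uint8); cv2.drawContours(mk,[c],-1,255,-1)
        rb=np.argwhere((hs[...,2]<30)&(mk>0))
        if len(rb)<150: continue
        rc=rb.mean(0)[::-1]; rw=onz(T,((rc[0]+.5)/4-.5,(rc[1]+.5)/4-.5),28)[:2]
        if (rw-cen)@ax>0: ax=-ax
        out.append((cen,ax,rw,L,(rw-cen)@ax,(rw-cen)@np.array([-ax[1],ax[0]])))
    return out
E
python3 - <<'E'
from h import *
from bench import robot
np.set_printoptions(precision=2,suppress=True)
P=plan(*BOT["B"],1)
print(robot.move_linear(P["place"][0]-8*Z,speed=30,f_stop=5),robot.current_tcp_pos()-P["place"][0])
robot.move_gripper(1.0); robot.move_linear(P["out"][0],speed=120); robot.move_linear(P["outhi"][0])
robot.move_ptp([330,0,330],[np.pi,0,0])
d={n:robot.get_image(n) for n in("scene","top")}; pickle.dump(d,open("im2.pkl","wb"))
for r in plates(d["top"],None): print(*r)
cv2.imwrite("pics/p5.png",np.vstack([cv2.resize(d["top"]["img"][140:280,130:470],(800,330)),cv2.resize(d["scene"]["img"][190:370,180:480],(450,270))[:, :] if 0 else cv2.resize(d["scene"]["img"][200:360,160:480],(800,270))]))
print(robot.current_t())
E
```

```text
True [ 0.35 -0.02  1.08]
[493.69 385.48] [ 0.98 -0.2 ] [439.57 396.97] [160.88  88.41 160.54  87.18] -55.326374939797944 0.35900725512354725
[ 517.35 -397.24] [1.   0.02] [ 462.1  -397.47] [ 88.57 161.08  87.32 160.96] -55.24506880530817 0.9900522935684418
28.4167
```

View pics/p5.png

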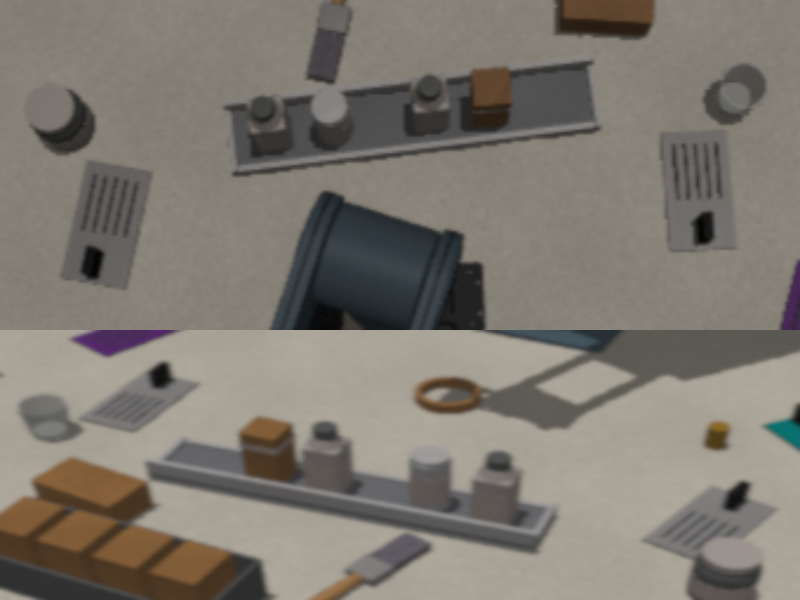

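Both bottles stand: top crop (268,125) and (430,105), scene crop (498,490) and (327,460). The right plate was knocked about 25 mm and has been re-measured. Next: left plate to a pre-insertion spot in front of its slot.

```bash
cat >> h.py <<'E'
def rot_of(ax): # tool down, closing along plate y
    x=np.array([ax[0],ax[1],0]); y=np.array([-ax[1],ax[0],0]); return ori(-Z,y),ori(-Z,-y)
def best(robot,p,os):
    js=[(o,robot.inverse_kinematics(p,o)) for o in os]; js=[(o,j) for o,j in js if j is not None]
    return min(js,key=lambda a:abs(a[1][5]))[0]
def grab(robot,cen,ax,z=14):
    p=np.array([*(np.array(cen)-55*np.array(ax)),z]); o=best(robot,p,rot_of(ax))
    robot.move_gripper(1.0); robot.move_ptp(p+150*Z,o); robot.move_linear(p+60*Z,speed=200)
    print("down",robot.move_linear(p,speed=80,f_stop=10)); robot.move_gripper(0.0)
    print("w",robot.current_gripper_width(),robot.current_finger_force())
def carry(robot,side,z=14,lx=-151):
    p=lane(lx-55,side*120,z); o=best(robot,p,rot_of(LX[:2]))
    q=robot.current_tcp_pos(); robot.move_linear([q[0],q[1],z+45],speed=80)
    robot.move_linear(p+45*Z,o,speed=150); print("touch",robot.move_linear(p+0*Z,speed=30,f_stop=6),robot.current_tcp_pos()-p)
    robot.move_gripper(1.0); robot.move_linear(p+150*Z,speed=200)
    robot.move_ptp([330,0,330],[np.pi,0,0])
E
cat > pl.py <<'E'
from h import *
from bench import robot
import sys
np.set_printoptions(precision=2,suppress=True)
side=int(sys.argv[1])
d={n:robot.get_image(n) for n in("scene","top")}
r=min(plates(d["top"],None),key=lambda r:-side*r[0][1])
# rib height check: tri of rib centroid
S=d["scene"]; a=proj(S,[*r[2],27]).round().astype(int); g=S["img"].max(2)[a[1]-14:a[1]+15,a[0]-12:a[0]+13]
ys,xs=np.nonzero(g<40); 
rt=proj(d["top"],[*r[2],28]); print("rib tri",tri(d["top"],rt,S,(xs.mean()+a[0]-12,ys.mean()+a[1]-14)),len(xs))
grab(robot,r[0],r[1]); carry(robot,side)
d={n:robot.get_image(n) for n in("scene","top")}; pickle.dump(d,open("im3.pkl","wb"))
for r in plates(d["top"],None):
    v=np.array([*r[0],0])-LO; print(*r,"lane",v@LX,v@LY,"dyaw",np.arctan2(r[1][1],r[1][0])-YAW)
cv2.imwrite(f"pics/pl{side}.png",cv2.resize(d["top"]["img"][140:290,130:470],(800,353)))
print(robot.current_t())
E
python3 pl.py 1
```

```text
rib tri (array([440.58, 397.09,  23.04]), np.float64(2.2816232254678943)) 62
down False
w 0.1465326303681643 29.998725950717926
touch False [ 0.15 -0.01  0.14]
[ 517.36 -397.29] [1.   0.02] [ 462.13 -397.46] [ 88.41 161.06  87.16 160.94] -55.224262469353114 1.0479940454797085 lane -142.14013760071379 -363.1681812588149 dyaw -0.07644391630334302
41.675
```

View pics/pl1.png

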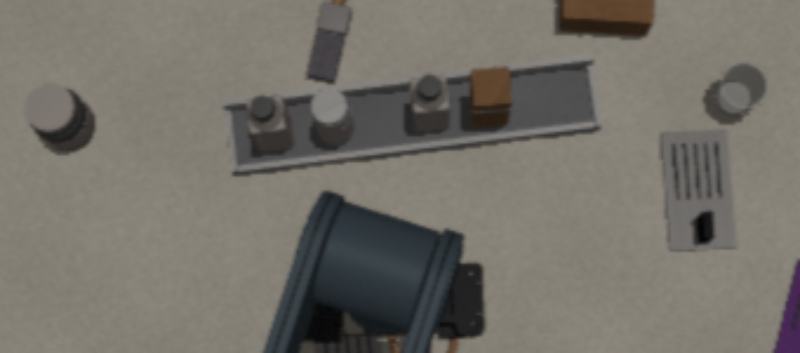

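The parked arm hides the plate, so I'll park it aside and look again.

```bash
sed -i 's/robot.move_ptp(\[330,0,330\],\[np.pi,0,0\])/robot.move_j([-1.539,.259,1.535,0,1.348,-.203])/' h.py
cat > look.py <<'E'
from h import *
from bench import robot
import sys
np.set_printoptions(precision=2,suppress=True)
robot.move_j([-1.539,.259,1.535,0,1.348,-.203])
d={n:robot.get_image(n) for n in("scene","top")}; pickle.dump(d,open("im3.pkl","wb"))
for r in plates(d["top"],None):
    v=np.array([*r[0],0])-LO; print(r[0],r[3],r[4:],"lane",v@LX,v@LY,"dyaw",np.arctan2(r[1][1],r[1][0])-YAW)
cv2.imwrite(sys.argv[1],cv2.resize(d["top"]["img"][140:290,130:470],(800,353)))
print(robot.current_t())
E
python3 look.py pics/l1.png
```

```text
[ 517.36 -397.32] [ 88.54 161.5   87.3  161.38] (np.float64(-55.43088933331673), np.float64(1.2157076809091085)) lane -142.14570064365898 -363.199240247095 dyaw -0.07589857955534633
43.8667
```

View pics/l1.png

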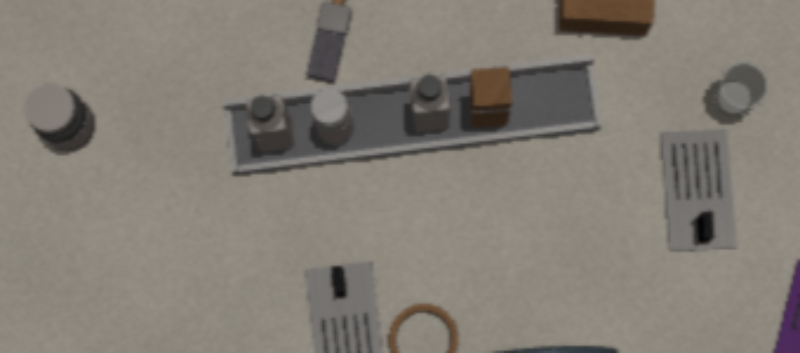

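The left plate ended up turned end for end, because my orientation choice flipped between grab and carry. Its rib is now at crop (338,282), in front. I'll regrip, turn it by half a turn in place, and fix the helper to keep one orientation.

```bash
cat >> h.py <<'E'
def grab(robot,cen,ax,z=14,axp=None,pp=None):
    "grasp with the orientation branch whose j6 stays smallest over pick and place"
    p=np.array([*(np.array(cen)-55*np.array(ax)),z]); c=[]
    for o,o2 in zip(rot_of(ax),rot_of(LX[:2] if axp is None else axp)):
        a=robot.inverse_kinematics(p,o); b=robot.inverse_kinematics(p if pp is None else pp,o2)
        if a is not None and b is not None: c.append((max(abs(a[5]),abs(b[5])),o,o2,a[5],b[5]))
    _,o,o2,ja,jb=min(c,key=lambda q:q[0]); print("j6",ja,jb)
    robot.move_gripper(1.0); robot.move_ptp(p+150*Z,o); robot.move_linear(p+60*Z,speed=200)
    print("down",robot.move_linear(p,speed=80,f_stop=10)); robot.move_gripper(0.0)
    print("w",robot.current_gripper_width(),robot.current_finger_force())
    return o2
def carry(robot,side,o2,z=14,lx=-151):
    p=lane(lx-55,side*120,z); q=robot.current_tcp_pos()
    robot.move_linear([q[0],q[1],z+60],speed=80)
    robot.move_ptp(p+60*Z,o2); robot.sleep(.2); print("touch",robot.move_linear(p,speed=30,f_stop=6),robot.current_tcp_pos()-p)
    robot.move_gripper(1.0); robot.move_linear(p+150*Z,speed=200)
E
python3 - <<'E' && python3 look.py pics/l2.png
from h import *
from bench import robot
rib=lane(-206,120,14)
o2=grab(robot,(rib-55*LX)[:2],-LX[:2],pp=rib)
carry(robot,1,o2)
E
```

```text
j6 1.3889905584304252 -1.7526020951593673
down False
w 0.1466322533956693 29.999825656414032
touch False [ 0.1277058  -0.00342229  0.11073975]
[460.89  83.43] [ 88.04 159.35  86.82 159.24] (np.float64(-55.24656657031047), np.float64(0.6159447815426313)) lane -151.06984732734935 120.77003618810832 dyaw -0.002746393890189991
[ 517.42 -397.19] [ 88.56 161.19  87.32 161.06] (np.float64(-55.5205914854863), np.float64(1.0877869964383708)) lane -142.07563489059294 -363.0740092455872 dyaw -0.0747705763159512
59.7917
```

View pics/l2.png

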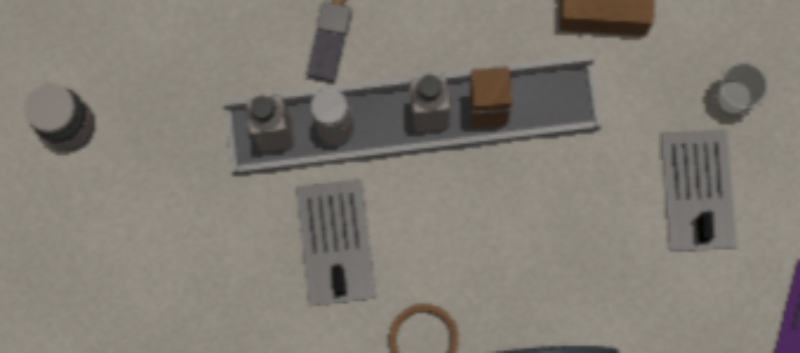

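The left plate now lies in front of its slot, bare end to the lane (crop (335,240)), at lane (−151, 120.8). Inserting.

```bash
cat > ins.py <<'E'
from h import *
from bench import robot
import sys
np.set_printoptions(precision=2,suppress=True)
side=int(sys.argv[1])
d=pickle.load(open("im3.pkl","rb"))
r=max(plates(d["top"],None),key=lambda r:side*r[0][1])
grab(robot,r[0],r[1],pp=lane(-95,side*120,14))
# line up with the slot axis, then slide
q=robot.current_tcp_pos(); v=q-LO
o=robot.current_eef_rot(); 
cands=rot_of(LX[:2]); o=min(cands,key=lambda c:(R.from_euler("xyz",c).inv()*R.from_euler("xyz",o)).magnitude())
robot.move_linear(lane(v@LX,side*120,14.5),o,speed=40)
p=lane(-40-55-8,side*120,14.5)
hit=robot.move_linear(p,speed=60,f_stop=20); print("slide",hit,(robot.current_tcp_pos()-LO)@np.c_[LX,LY])
if not hit:
    print("end",robot.move_linear(lane(-40-55+6,side*120,14.5),speed=15,f_stop=15),(robot.current_tcp_pos()-LO)@np.c_[LX,LY],robot.current_contact_force())
E
python3 ins.py 1
```

```text
j6 1.393979493687855 1.4283367361674797
down False
w 0.14523327172850944 29.99494045972824
slide False [-103.37  120.04]
end True [-95.11 119.96] [-0.64 -0.51  4.42]
```

The stop was reached with the rib at lane x −95.1, which is exactly home. Releasing, then bringing the right plate over.

```bash
python3 - <<'E' && python3 look.py pics/l3.png
from h import *
from bench import robot
q=np.array(robot.current_tcp_pos())
robot.move_gripper(1.0); robot.move_linear(q+150*Z,speed=200)
robot.move_j([-1.539,.259,1.535,0,1.348,-.203])
T=robot.get_image("top")
r=min(plates(T,None),key=lambda r:r[0][1]); print(r[0],r[1])
assert r[0][1]<-200
o2=grab(robot,r[0],r[1],pp=lane(-206,-120,14)); carry(robot,-1,o2)
E
```

```text
[ 517.28685111 -397.45170875] [0.99980796 0.01959689]
j6 0.6571994251813225 0.8691218553946394
down False
w 0.1491282668077254 29.992201030254364
touch False [ 0.071784   -0.07705284  0.1241921 ]
[ 484.89 -155.69] [ 88.83 159.94  87.59 159.78] (np.float64(-56.363355000493556), np.float64(1.6116459848928057)) lane -150.70122937258083 -119.5532468561226 dyaw -0.005089494910029177
85.375
```

View pics/l3.png

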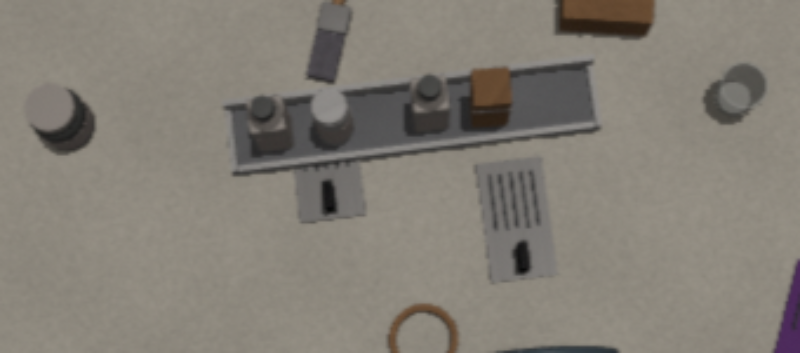

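The left plate is in its slot at crop (330,190). The right plate is lined up at (515,220).

```bash
python3 ins.py -1
```

```text
j6 0.8758909044920946 1.0015652669233042
down False
w 0.14852191433109344 29.997057616710663
slide False [-103.31 -119.96]
end True [ -94.84 -119.87] [-1.96 -0.33  3.  ]
```

```bash
python3 - <<'E' && python3 look.py pics/l4.png
from h import *
from bench import robot
q=np.array(robot.current_tcp_pos())
robot.move_gripper(1.0); robot.move_linear(q+150*Z,speed=200)
robot.move_j([-1.539,.259,1.535,0,1.348,-.203])
T=robot.get_image("top")
# rib centres in lane frame (expected x=-95)
t=cv2.resize(T["img"],None,fx=4,fy=4,interpolation=cv2.INTER_CUBIC).max(2)
for s in(1,-1):
    a=proj(T,lane(-95,120*s,28)); x0,y0=(a*4).astype(int)-45
    ys,xs=np.nonzero(t[y0:y0+90,x0:x0+90]<32)
    P=onz(T,((xs.mean()+x0+.5)/4-.5,(ys.mean()+y0+.5)/4-.5),28)-LO; print(s,P@LX,P@LY,len(xs))
E
python3 - <<'E'
import cv2,numpy as np,pickle
d=pickle.load(open("im3.pkl","rb"))
cv2.imwrite("pics/fin.png",np.vstack([cv2.resize(d["top"]["img"][140:290,130:470],(800,320)),cv2.resize(d["scene"]["img"][200:360,160:480],(800,280))]))
E
```

```text
1 -95.34018963661336 121.46441878538201 719
-1 -95.8343008576796 -117.923324869908 764
97.5417
```

View pics/fin.png

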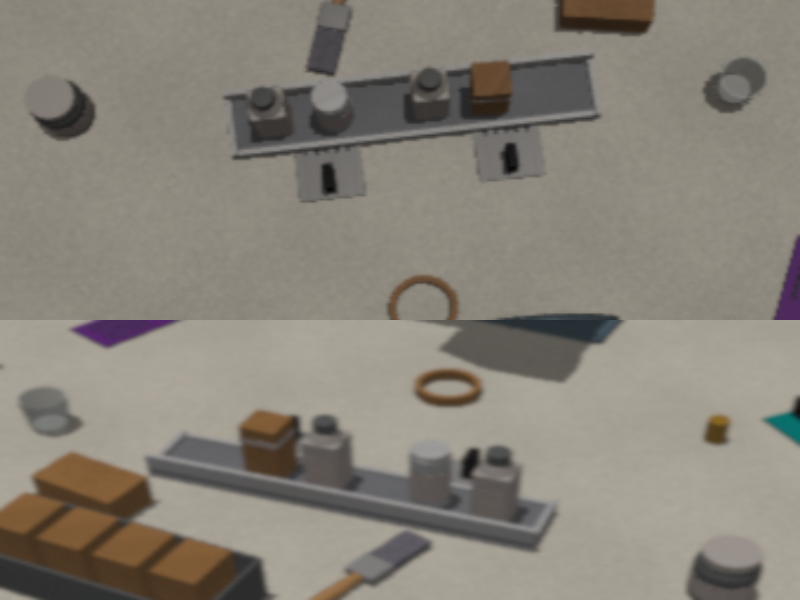

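Both bottles stand in the lane, both plates are home (ribs at crop (328,178) and (510,157), about 95 mm in front of the lane centre), and the jar and cup are undisturbed.

```bash
python3 -c "
from bench import robot
print(robot.hand_in())"
```

```text
the job is handed in; nothing more can be done
None
```

Job handed in: both tipped bottles (no third was there) stand cap up in the lane, both steel plates are home in their slots, and the carton, canister, jar and cup are all still standing.

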